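# Close the dark box drawer and hold its sprung hatch at the set angle

## Robot

A 6-joint arm with a two-finger parallel gripper is mounted at the origin on a cart in front of the work surface, level with it; the furniture and walls round the work are solid. World frame = base frame: x ahead of the robot, y to its left, z up, the work surface at z = 0. Lengths are in m, angles in rad, forces in N, time in s.
With the tool pointing down it reaches from about 0.225 to 0.875 m from the base axis. Payload 3.4 kg.
Tool frame: the origin (TCP) lies midway between the tips of the shut fingers; the grasp point (between the pads) lies 19 mm behind it (manip.grasp_offset is the distance from the TCP to the grasp point, in m); x points along the fingers, y is the direction in which the jaws open and shut, and the axes are right-handed (so a half turn about x gives the same grasp; the last joint's range is limited). The gripper opens to 85 mm and grips with 20 to 120 N. Pads are 22 mm wide; open, the fingers measure 114 mm over their backs; the gripper's body (76 mm by 85 mm) begins 54 mm behind the grasp point. The pads swing forward as they close: fully open they stand 13 mm farther back than shut.
Start: joints at [-0.121, 0.276, 1.505, -0, 1.361, -0.121], TCP at [0.575, -0, 0.231] pointing down, gripper open.
Joint ranges: [-2.89, 2.89], [-0.75, 2.08], [0.22, 2.7], [-1.18, 4.32], [0.11, 2.71], [-2.7, 2.7]. Speed limits (rad/s): [2.57, 2.57, 3.14, 3.14, 3.14, 3.14].

## Interface

Orientations are given as a unit quaternion [w, x, y, z].
In Python, from rig import manip gives the robot as it stands.
- The arm moves only by the shell command python3 -m creep 'ROWS' [OPENING] [FORCE]. ROWS is a JSON object of lists of equal length, an entry for each row: "delta_pos": the shift along the tool's x, y, z in cm, a list of three; "dr": the turn, a rotation vector about the tool's x, y, z in rad, a list of three. In form: {"delta_pos": [[dx, dy, dz], ...], "dr": [[rx, ry, rz], ...]}. A call has 1 to 10 rows; each row is the pose to reach, as a shift and turn from the pose commanded when the call began, along the tool's axes at that moment; what a row does not reach only later rows make up. A row lasts 1/10 s, in which the tool goes at most 50 mm and 8.59 degrees, less where a joint would pass 70% of its speed; a pose out of reach is approached as far as the arm can. A call with a gripper value outside its range is refused whole. OPENING is the opening, from -1 (shut) to 1 (fully open), set as the call begins (- or left out, the last holds). The fingers move at their own pace and stop on an object; FORCE is the grip in N (left out, the last holds). Time passes only in rows, so rows that repeat a pose let the fingers close. It gives the time, the measured TCP pose, the force and the opening at its end, in the units of the state.
- manip.get_state(): the state, without advancing time (a new reading comes with each control period).
- manip.get_image(name): name is "scene" or "side" or "wrist"; returns a dict with "pixels" (420x560x3 uint8, blue, green, red), "depth" (420x560 float32, m along the optical axis (not along the pixel's ray), 0 where there is no reading), "intrinsics" (3x3 intrinsics, pixels), "rvec" (rotation vector, rad) and "tvec" (3), from world to camera coordinates, as OpenCV has them. Camera axes: x right, y down, z forward; pixel columns grow to the right and rows downward; lengths in m; the calibration is good to about 2 mm. The wrist camera is an equidistant fisheye: a pixel r from the principal point sees the ray r / f radians off the axis. A picture is of the moment at which its call begins.
- manip.sign_off(): hands the job in, once; it reports no verdict.
The state is a dict: "clock": time; "qpos": joint angles; "qd": joint speeds; "effort": joint torques, N m; "position": TCP position; "ee_rot": TCP orientation; "contact_force": force on the tool from outside, world axes, zero at the start; "moment": the same for the moment, N m; "width": finger opening in m.
Only numpy, scipy, OpenCV 4.12 (cv2) and the standard library are available. Lean on these libraries where they do the work, as an engineer would, in place of code of your own. Each camera call takes 0.05 s, during which the arm holds its last target. There are 200 camera calls.

## Task

The dish is loaded, so first push the side drawer of the grey dark box fully home with the dish in it. Then lift the box's spring-closed top hatch by its upright grip until the hatch lies parallel with the angle pointer beside it, and hold it steady there: finish while still holding the hatch, because it falls shut if let go. Leave the pointer where it is set and do not disturb the things standing round the box.

Things in the scene. Friction and masses are not known exactly. Their poses are not given: they have to be found in the camera images.
- dark_box: Fixed grey painted box, 150 mm deep (its x), 180 mm wide (its y), 63 mm high, with the hatch as its roof (hatch top 74 mm above the worktop). Origin: centre of the underside, on the worktop. Its x axis points away from the robot to the hinge side, y to the end where the drawer comes out, z up. Place and yaw vary (yaw within 0.25 rad).
- drawer (a joint): Opening of the drawer, m: 0 = fully home, grows as it slides out along the box's +y (left end as the robot sees it); starts 0.05 to 0.085 open. About 2 N of friction; stays where it is left. A dish lies in its tray. Its front plate is 136 mm long, 8 to 52 mm above the worktop.
- drawer_pull (a point): Centre of the outer face of the drawer's pull, 34 mm above the worktop. The pull is an aluminium block 50 mm long (box x), 28 mm out from the front plate (box y), 16 mm high. When the drawer is home this point lies at y = +125 mm, x = 0 in the box's frame.
- hatch (a joint): Angle of the hatch, rad: 0 = shut (level), grows as its front edge (towards the robot) rises, at most 1.3. A spring pulls it shut with 0.3 N m at 0, rising by 0.5 N m per rad (about 4 to 7 N at the grip with its weight of 0.18 to 0.29 kg). The hatch is a plate 150 x 184 mm, 9 mm thick, whose middle plane passes through the hinge axis.
- hatch_hinge (a point): Middle of the hatch's hinge axis, at x = +70 mm, y = 0, z = 69 mm in the box's frame; the axis runs along the box's y.
- hatch_grip (a point): Point to take hold of, in the upright aluminium grip near the hatch's front edge: 122 mm from the hinge axis along the hatch, 33 mm above its middle plane (28.5 mm above its top face); turns with the hatch, x axis along the plate. The grip is 26 mm along box x, 16 mm wide along box y, its top 13.5 mm above this point. Taken across the 16 mm, it may pivot between the pads as the hatch rises.
- pointer (a joint): Angle of the pointer, rad, measured as for the hatch: the hatch is parallel with the pointer when both read the same. Set between 0.45 and 0.85; stiff, stays where it is.
- pointer_tip (a point): Free end of the pointer, an aluminium blade 134 mm long, 12 mm high, 5 mm thick, pivoted on the hatch's hinge axis 98.5 mm towards box -y (just beyond the right end of the hatch), with a dark steel wire arc beside it. Its x axis lies along the blade.
- empty_dish: Bystander: clear lidded dish, 62 mm across, 16 mm high, in front of the box; origin at the centre of its underside. Leave alone.
- mailer: Bystander: white slide mailer 35 x 84 x 13 mm, in front of the box; origin at the centre of its underside. Leave alone.
- white_vial: Bystander: vial with white cap, 27 mm across, 58 mm high, to the right of the box; origin at the centre of its underside. Leave alone.
- objective_can: Bystander: dark screw can, 39 mm across, 66 mm high, to the right of the box; origin at the centre of its underside. Leave alone.
- loaded_dish: Clear lidded dish, 62 mm across, 16 mm high, lying loose in the drawer's tray (tray floor 11 mm above the worktop, side walls to 34 mm); origin at the centre of its underside. It rides home with the drawer; no need to handle it.
Things that resemble listed ones, but are neither listed nor needed, are in the scene too. Leave any pink or yellow look-alike of the loaded_dish alone.

How it is judged:
On the way, in this order (a step that is already met when the one before it is completed fails the run):
1. the drawer is pushed fully home (value of joint drawer below 0.005 m), for 0.2 s.
2. the fingers hold the hatch parallel with the pointer, drawer still home (angle between the x axis of hatch_grip and the x axis of pointer_tip, either way round below 0.087 rad and contact force between the fingers and hatch above 1 N and value of joint drawer below 0.005 m), for 0.5 s.
At the end, for the whole second after the job is handed in: The drawer is home to within 5 mm with the dish inside, and the fingers hold the hatch (more than 1 N of contact), steady (under 0.1 rad/s) and within 5 degrees (0.087 rad) of parallel with the pointer (all of step 2 and velocity of joint hatch between -0.1 and 0.1 rad/s and y of loaded_dish in the frame of dark_box below 0.06 m and z of loaded_dish in the frame of dark_box below 0.02 m); the arm keeps its last pose, push and grip.
It fails at once if the pointer is moved from its setting (tip by more than 8 mm) (distance of pointer_tip from where it was at the start of the episode above 0.008 m).
It fails at once if a thing standing round the box is moved more than 30 mm or tipped over (distance of any of empty_dish, mailer, white_vial, objective_can from where it was at the start of the episode above 0.03 m or angle between any of white_vial, objective_can's own z axis and vertical above 0.5 rad).
It also fails if it takes over 54 s, if anything falls off the work surface, if the arm or the gripper's body presses on something with over 40 N, if the wrist force passes 120 N, or if a joint passes its speed limit or range.

## Working session

There is one attempt and no reset: what is moved stays moved. The work goes in short steps, Python scripts to look and compute and a shell command to move; the robot and the scene stay as the last step left them, time stands still between calls to the robot, and variables do not carry over. Pictures are saved under pics/ and viewed, about 8 in all and at most 12, crops included, and the job is handed in when it is done.

```bash
mkdir -p pics; ls
cat > h.py <<'E'
import numpy as np,cv2
from rig import manip
from scipy.spatial.transform import Rotation as R
def snap(n,f):
    im=manip.get_image(n); cv2.imwrite(f'pics/{f}.png',im['pixels']); np.savez(f'pics/{f}.npz',**im); return im
def pt(im,u,v,w=1):
    K=im['intrinsics'];d=im['depth'][v-w:v+w+1,u-w:u+w+1];d=np.median(d[d>0])
    c=np.array([(u-K[0,2])/K[0,0]*d,(v-K[1,2])/K[1,1]*d,d])
    return cv2.Rodrigues(np.array(im['rvec']))[0].T@(c-np.array(im['tvec']).ravel())
def proj(im,P):
    return cv2.projectPoints(np.array(P,float).reshape(-1,3),np.array(im['rvec']),np.array(im['tvec']),np.array(im['intrinsics']),None)[0].reshape(-1,2)
def load(f): return dict(np.load(f'pics/{f}.npz'))
E
python3 - <<'E'
from h import *
snap('scene','s0');snap('side','d0')
print(manip.get_state(),manip.grasp_offset)
E
```

```text
pics
{'clock': 0.1, 'qpos': array([-1.20957276e-01,  2.76562122e-01,  1.50596531e+00,  4.32563265e-05,
        1.36071151e+00, -1.20975942e-01]), 'qd': array([ 0.00161223,  0.00128846, -0.00279323, -0.00154759, -0.00280796,
        0.00050577]), 'effort': array([ 1.55745878e-03, -4.17697620e+01, -2.46405226e+01, -1.74112388e-04,
        5.80947395e-03,  2.85749664e-07]), 'position': array([5.74551234e-01, 8.92588461e-05, 2.30525322e-01]), 'ee_rot': array([ 0.49953478,  0.4996503 ,  0.50046968, -0.50034455]), 'contact_force': array([-0.58751795,  0.45687922, -1.09820183]), 'moment': array([ 0.00050933, -0.02964986,  0.02319538]), 'width': 0.08528444893639729} 0.0187
```

View pics/s0.png

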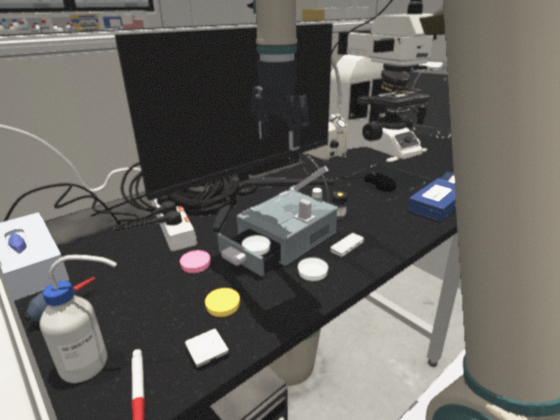

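View pics/d0.png

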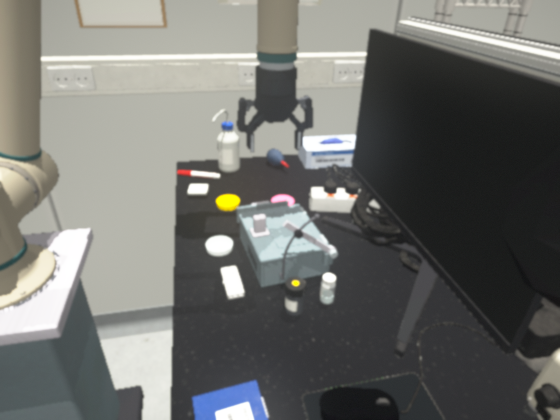

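The scene view shows the box at about (290,225), with the drawer plate at (242,253), the pull at (233,257), the grip at (305,208) and the pointer blade at (310,180). In the side view, the grip is at (260,225) and the blade runs from (298,233) to (333,250). I'll enlarge both.

Run:
```python
from h import *
a=cv2.imread('pics/s0.png')[155:290,210:360];b=cv2.imread('pics/d0.png')[190:325,220:350]
a=cv2.resize(a,None,fx=4,fy=4,interpolation=2)[:, :];b=cv2.resize(b,None,fx=4,fy=4,interpolation=2)
c=np.hstack([a,b]);print(c.shape)
cv2.imwrite('pics/s0z.png',cv2.resize(a,None,fx=1.1,fy=1.1));cv2.imwrite('pics/d0z.png',cv2.resize(b,None,fx=1.1,fy=1.1))
```

```text
(540, 1120, 3)
```

View pics/s0z.png

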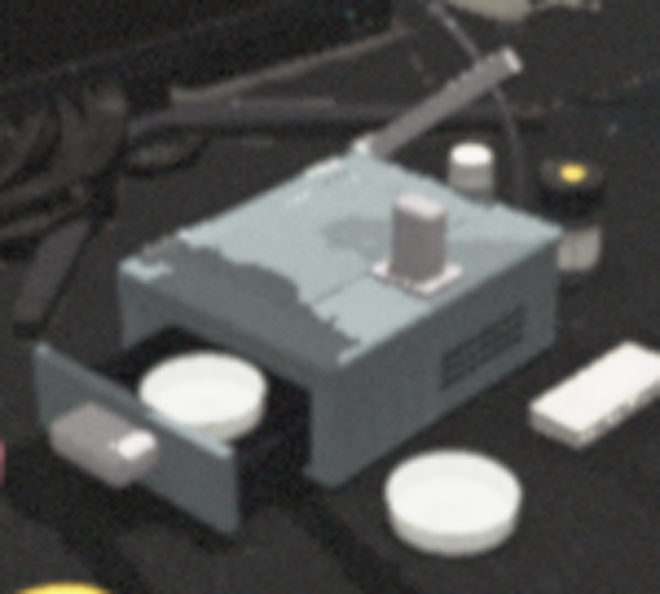

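View pics/d0z.png

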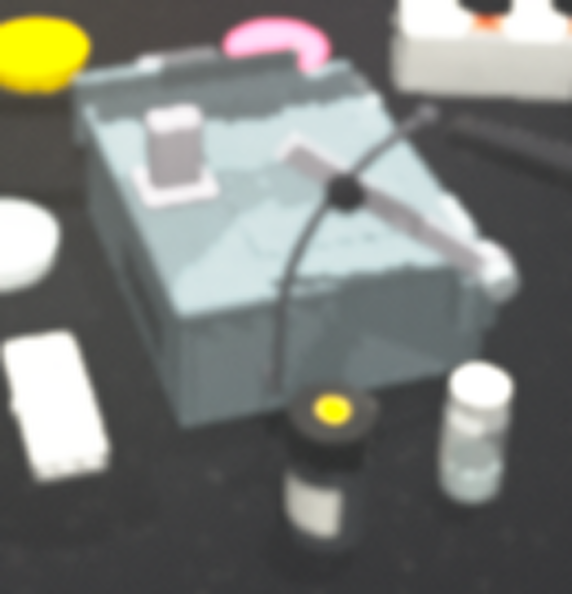

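```bash
cat > fit.py <<'E'
from h import *
from scipy.optimize import least_squares
S=load('s0');D=load('d0')
s=lambda u,v:(210+u/4.4,155+v/4.4); d=lambda u,v:(220+u/4.4,190+v/4.4)
def model(p):
    x,y,w,phi,o=p
    tip=[.070-.134*np.cos(phi),-.0985,.069+.134*np.sin(phi)]
    A=[[-.075,.09,0],[-.075,-.09,0],[-.052,0,.1155],[.07,-.0985,.069],tip,[-.068,.097+o,.008],[-.068,.097+o,.052],[.068,.097+o,.052]]
    B=[[-.075,-.09,0],[.075,-.09,0],[-.052,0,.1155],[.07,-.0985,.069],tip]
    T=lambda Q:np.array(Q)@R.from_euler('z',w).as_matrix().T+[x,y,0]
    return T(A),T(B)
zs=[s(330,487),s(553,345),s(420,205),s(370,150),s(510,60),s(238,533),s(238,455),s(38,348)]
zd=[d(185,425),d(470,360),d(175,113),d(495,268),d(290,148)]
f=lambda p:np.concatenate([proj(S,model(p)[0])-zs,proj(D,model(p)[1])-zd]).ravel()
r=least_squares(f,[.5,0,0,.6,.07],loss='soft_l1')
if __name__=='__main__':
    print(r.x);print(f(r.x).reshape(-1,2).round(1).tolist())
    for n,(u,v) in dict(gripS=(305,206),plate=(250,250),hatch=(270,215)).items(): print(n,pt(S,u,v).round(3))
    print('gripD',pt(D,260,225).round(3), 'bladeD', [pt(D,*q).round(3).tolist() for q in [(289,226),(295,229),(310,238),(320,244)]])
    for n,im,u,v in [('edish',S,313,266),('mailer',S,347,243),('vial',D,328,277),('can',D,295,283)]: print(n,pt(im,u,v).round(3))
E
python3 fit.py
```

```text
[ 0.58813934 -0.03355459  0.13181095  0.69062053  0.05173525]
[[1.2, 1.2], [-0.4, -0.6], [-0.4, -1.4], [-2.2, 0.4], [-0.3, -0.5], [0.2, -0.4], [-0.7, -0.8], [-0.3, -0.1], [-0.4, 2.0], [1.7, 1.7], [-0.5, 0.1], [-1.2, -0.5], [-0.9, -0.0]]
gripS [ 0.529 -0.033  0.107]
plate [0.572 0.087 0.026]
hatch [0.595 0.011 0.074]
gripD [ 0.537 -0.048  0.097] bladeD [[0.576, -0.137, 0.149], [0.586, -0.142, 0.145], [0.62, -0.132, 0.113], [0.642, -0.129, 0.094]]
edish [0.452 0.016 0.015]
mailer [ 0.466 -0.105  0.011]
vial [ 0.643 -0.187  0.059]
can [ 0.575 -0.201  0.067]
```

The fit residuals are about 1–2 px. The drawer is about 52 mm open and the pointer about 0.69 rad, and depth agrees (blade slope 0.69, hatch top 0.074). For the two look-alikes, pink (195,262) and yellow (223,302), I only need their positions so I can avoid them. I'm moving to a stand-off beyond the pull with the fingers shutting and turned.

```bash
python3 - <<'E'
from fit import *
print('pink',pt(S,195,261).round(3),'yellow',pt(S,222,301).round(3),'strip',pt(S,180,235).round(3))
E
python3 -m creep '{"delta_pos":[[0.5,-0.15,-1.8],[1,-0.3,-3.6],[1.5,-0.45,-5.4],[2.5,-0.6,-7.2],[3.5,-0.75,-9],[4.5,-0.9,-10.8],[5.5,-1.05,-12.6],[6.5,-1.2,-14.4],[7.5,-1.35,-16.2],[8,-1.5,-18]],"dr":[[0.144,0,0],[0.288,0,0],[0.432,0,0],[0.576,0,0],[0.72,0,0],[0.864,0,0],[1.008,0,0],[1.152,0,0],[1.296,0,0],[1.439,0,0]]}' -1 40
```

```text
pink [0.631 0.187 0.015] yellow [0.488 0.213 0.014] strip [0.717 0.175 0.034]
clock: 1.1
position: [0.559, 0.1805, 0.1499]
ee_rot: [-0.045, -0.705, -0.044, 0.707]
contact_force: [-0.7, 0.4, 0.2]
width: 0.0001
```

```bash
python3 -m creep '{"delta_pos":[[3,0,0],[6,0,0],[9,0,0],[11.5,0,0],[12.5,0,0],[12.5,0,0]],"dr":[[0,0,0],[0,0,0],[0,0,0],[0,0,0],[0,0,0],[0,0,0]]}' && python3 -m creep '{"delta_pos":[[0,0.7,0],[0,1.4,0],[0,2.1,0],[0,2.8,0],[0,3.5,0],[0,4.2,0],[0,4.9,0],[0,5.5,0],[0,6.1,0],[0,6.5,0]],"dr":[[0,0,0],[0,0,0],[0,0,0],[0,0,0],[0,0,0],[0,0,0],[0,0,0],[0,0,0],[0,0,0],[0,0,0]]}'
```

```text
clock: 1.7
position: [0.5588, 0.1797, 0.0247]
ee_rot: [-0.047, -0.704, -0.046, 0.707]
contact_force: [0.1, -0.1, -0.5]
width: -0.0001
clock: 2.7
position: [0.5685, 0.115, 0.0262]
ee_rot: [-0.046, -0.705, -0.046, 0.706]
contact_force: [-0.2, 2.4, 1.2]
width: -0.0001
```

Contact shows about 2.4 N, which is the drawer's friction. I'll go on until the force rises.

```bash
python3 -m creep '{"delta_pos":[[0,0.3,0],[0,0.6,0],[0,0.8,0],[0,1.0,0],[0,1.0,0]],"dr":[[0,0,0],[0,0,0],[0,0,0],[0,0,0],[0,0,0]]}'; python3 -m creep '{"delta_pos":[[0,0.2,0],[0,0.4,0],[0,0.6,0],[0,0.6,0]],"dr":[[0,0,0],[0,0,0],[0,0,0],[0,0,0]]}'
```

```text
clock: 3.2
position: [0.5697, 0.1053, 0.0262]
ee_rot: [-0.047, -0.705, -0.046, 0.706]
contact_force: [-1.6, 0.9, 0.9]
width: -0.0001
clock: 3.6
position: [0.5699, 0.1037, 0.0263]
ee_rot: [-0.043, -0.705, -0.048, 0.706]
contact_force: [-1.1, 13.3, 2.7]
width: -0.0004
```

The drawer has stopped at y_b ≈ 0.1385, which is the home value plus half the finger thickness, with 13 N against the stop. I'm backing off, lifting and going above the grip.

```bash
python3 -m creep '{"delta_pos":[[0,-1,0],[0,-2.5,0],[-3,-2.5,0],[-7,-2.5,0],[-11,-2.5,0],[-14,-1,0.5],[-14,3,2],[-14,7,3.5],[-14,11,4.8],[-14,13.85,5.2]],"dr":[[0,0,0],[0,0,0],[0,0,0],[0,0,0],[0,0,0],[0,0,0],[0,0,0],[0,0,0],[0,0,0],[0,0,0]]}' 0.1 40
python3 - <<'E'
from h import *
w=snap('wrist','w1');s=snap('scene','s1')
a=cv2.resize(s['pixels'][155:290,210:360],None,fx=2.8,fy=2.8,interpolation=2)
b=cv2.resize(w['pixels'],None,fx=.675,fy=.9);a=cv2.resize(a,(420,378))
cv2.imwrite('pics/c1.png',np.hstack([a,b]));print(manip.get_state()['position'])
E
```

```text
clock: 4.6
position: [0.5361, -0.0468, 0.1664]
ee_rot: [-0.047, -0.705, -0.046, 0.706]
contact_force: [0.2, -0.3, 0.2]
width: 0.0466
[ 0.53735219 -0.04809687  0.16634947]
```

View pics/c1.png

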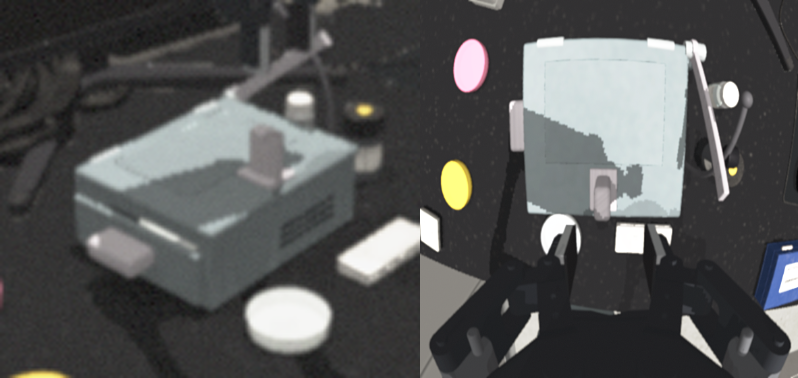

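The crop shows the drawer shut (plate flush, left half). In the wrist view the grip at (602,195) lies left of the jaw midline (~612), which agrees with the TCP being 7 mm too far to -y. I'll correct, descend and grip.

```bash
python3 -m creep '{"delta_pos":[[2,-0.75,0],[4,-0.75,0],[6,-0.75,0],[7.5,-0.75,0],[8,-0.75,0],[8,-0.75,0]],"dr":[[0,0,0],[0,0,0],[0,0,0],[0,0,0],[0,0,0],[0,0,0]]}'; python3 -m creep '{"delta_pos":[[0,0,0],[0,0,0],[0,0,0],[0,0,0],[0,0,0],[0,0,0]],"dr":[[0,0,0],[0,0,0],[0,0,0],[0,0,0],[0,0,0],[0,0,0]]}' -1 50
```

```text
clock: 5.3
position: [0.536, -0.0363, 0.0857]
ee_rot: [-0.047, -0.705, -0.047, 0.706]
contact_force: [-0.2, 0.7, 0.7]
width: 0.0469
clock: 5.9
position: [0.5374, -0.0391, 0.0875]
ee_rot: [0.047, 0.707, 0.045, -0.705]
contact_force: [0.2, -6.4, 0.8]
width: 0.0153
```

Gripped: width 15.3 mm. I'm checking the room behind the box (monitor) and whether the state stays within joint limits when tilted, before lifting with the tool turning along with the hatch.

Run:
```python
from h import *
S=load('s0')
for q in [(150,180),(215,160),(260,140),(320,130),(215,60)]: print(q,pt(S,*q).round(3))
print(manip.get_state()['qpos'].round(2))
```

```text
(150, 180) [0.833 0.176 0.132]
(215, 160) [ 0.832 -0.     0.136]
(260, 140) [ 0.832 -0.148  0.157]
(320, 130) [ 0.832 -0.387  0.137]
(215, 60) [ 0.831 -0.026  0.378]
[-0.2   0.34  1.8  -0.    1.    1.24]
```

```bash
python3 -m creep '{"delta_pos":[[0,0.25,0],[-0.6,0.25,-0.17],[-1.2,0.25,-0.34],[-1.8,0.25,-0.56],[-2.35,0.25,-0.8],[-2.9,0.25,-1.08],[-3.4,0.25,-1.36],[-3.4,0.25,-1.36]],"dr":[[0,0,0],[0,-0.025,0],[0,-0.05,0],[0,-0.075,0],[0,-0.1,0],[0,-0.125,0],[0,-0.15,0],[0,-0.15,0]]}'
```

```text
clock: 6.7
position: [0.5488, -0.0378, 0.1189]
ee_rot: [-0.05, -0.649, -0.043, 0.758]
contact_force: [-1.1, -2.2, -8.5]
width: 0.0152
```

```bash
python3 -m creep '{"delta_pos":[[-0.55,0,-0.25],[-1.13,0,-0.5],[-1.65,0,-0.8],[-2.17,0,-1.13],[-2.65,0,-1.48],[-3.15,0,-1.85],[-3.55,0,-2.2],[-3.97,0,-2.6],[-3.97,0,-2.6]],"dr":[[0,-0.025,0],[0,-0.05,0],[0,-0.075,0],[0,-0.1,0],[0,-0.125,0],[0,-0.15,0],[0,-0.172,0],[0,-0.195,0],[0,-0.195,0]]}'
python3 - <<'E'
from h import *
s=snap('scene','s2');d=snap('side','d2');z=manip.get_state();print(z['position'],z['contact_force'],z['width'])
g=z['position']-manip.grasp_offset*R.from_quat(z['ee_rot'],scalar_first=True).apply([1,0,0])
p=g-[.588,-.0336,0];w=.132;xb=p[0]*np.cos(w)+p[1]*np.sin(w)
a=np.arctan2(g[2]-.069,.07-xb);print('grasp',g,xb,'theta',a-np.arctan2(.0372,.1209),'r',np.hypot(g[2]-.069,.07-xb))
a=cv2.resize(s['pixels'][150:285,220:350],None,fx=3,fy=3,interpolation=2);b=cv2.resize(d['pixels'][180:315,225:355],None,fx=3,fy=3,interpolation=2)
cv2.imwrite('pics/c2.png',np.hstack([a,b]))
E
```

```text
clock: 7.6
position: [0.5782, -0.0346, 0.1546]
ee_rot: [-0.054, -0.57, -0.037, 0.819]
contact_force: [-6.9, -3.0, -6.0]
width: 0.0152
[ 0.57807139 -0.03460791  0.15451062] [-6.32068622 -3.89283352 -6.51227653] 0.015125022085265076
grasp [ 0.58448701 -0.03375289  0.17205481] -0.0035025529152281905 theta 0.6527423721539138 r 0.12658167293179828
```

View pics/c2.png

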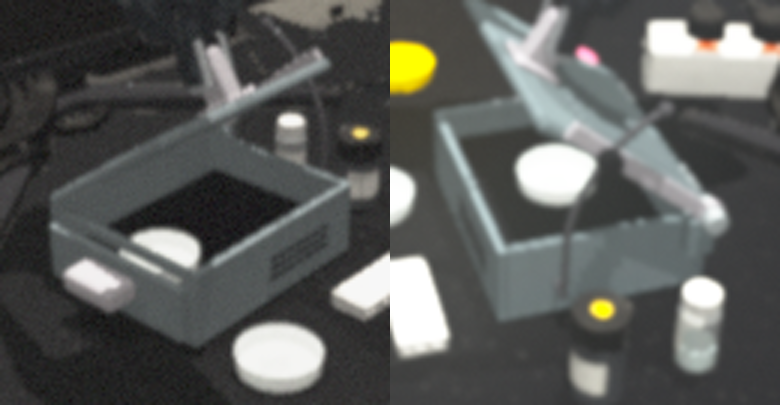

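The crop shows the drawer still shut with the dish inside, the hatch held and the pointer untouched. In the scene view the hatch edge (50,195)→(325,60) nearly covers the blade. Now I'll measure both angles from depth.

```bash
cat > ang.py <<'E'
from h import *
import sys
w=.132
def boxpts(im):
    K=im['intrinsics'];d=im['depth'].astype(float);v,u=np.mgrid[:420,:560];m=d>0
    c=np.stack([(u-K[0,2])/K[0,0]*d,(v-K[1,2])/K[1,1]*d,d],-1)[m]
    P=(c-np.array(im['tvec']).ravel())@cv2.Rodrigues(np.array(im['rvec']))[0]-[.588,-.0336,0]
    return P@R.from_euler('z',w).as_matrix()
def line(Q,n=400,t=.002):
    g=np.random.default_rng(0);best=None
    for _ in range(n):
        a,b=Q[g.choice(len(Q),2,False)];e=b-a
        if np.hypot(*e)<.03: continue
        k=abs((Q-a)@np.array([-e[1],e[0]]))/np.hypot(*e)<t
        if best is None or k.sum()>best.sum(): best=k
    q=Q[best];e=np.linalg.svd(q-q.mean(0))[2][0];return np.arctan2(-e[1]*np.sign(e[0]),abs(e[0])).round(4),best.sum(),q.mean(0).round(3)
for f in sys.argv[1:]:
    P=boxpts(load(f))
    for n,lo,hi in [('hatch',-.085,-.02),('blade',-.107,-.094)]:
        k=(P[:,1]>lo)&(P[:,1]<hi)&(P[:,0]<.075)&(P[:,0]>-.06)&(P[:,2]>.085)&(P[:,2]<.18)
        print(f,n,k.sum(),line(P[k][:,[0,2]]) if k.sum()>20 else '')
E
python3 ang.py d0 s0 d2 s2
```

```text
d0 hatch 0 
d0 blade 273 (np.float64(0.7009), np.int64(105), array([0.012, 0.124]))
s0 hatch 0 
s0 blade 233 (np.float64(0.7107), np.int64(58), array([0.006, 0.123]))
d2 hatch 569 (np.float64(0.62), np.int64(479), array([-0.001,  0.127]))
d2 blade 288 (np.float64(0.6957), np.int64(103), array([0.011, 0.124]))
s2 hatch 106 (np.float64(-0.4013), np.int64(65), array([-0.047,  0.156]))
s2 blade 126 (np.float64(0.6157), np.int64(39), array([-0.006,  0.134]))
```

Pointer ≈ 0.695 from several readings; hatch ≈ 0.62–0.65. I'll raise it by about 0.06 rad.

```bash
python3 -m creep '{"delta_pos":[[-0.15,0,-0.1],[-0.3,0,-0.2],[-0.45,0,-0.3],[-0.6,0,-0.42],[-0.6,0,-0.42],[-0.6,0,-0.42],[-0.6,0,-0.42],[-0.6,0,-0.42],[-0.6,0,-0.42],[-0.6,0,-0.42]],"dr":[[0,0,0],[0,0,0],[0,0,0],[0,0,0],[0,0,0],[0,0,0],[0,0,0],[0,0,0],[0,0,0],[0,0,0]]}'
python3 - <<'E'
from h import *
snap('side','d3');snap('scene','s3');z=manip.get_state()
g=z['position']-manip.grasp_offset*R.from_quat(z['ee_rot'],scalar_first=True).apply([1,0,0])
p=g-[.588,-.0336,0];w=.132;xb=p[0]*np.cos(w)+p[1]*np.sin(w)
print('FK theta',np.arctan2(g[2]-.069,.07-xb)-np.arctan2(.0372,.1209),z['contact_force'],z['qd'].round(3),z['width'])
E
python3 ang.py d3
```

```text
clock: 8.7
position: [0.5841, -0.0339, 0.1585]
ee_rot: [-0.054, -0.571, -0.037, 0.818]
contact_force: [-4.8, -4.4, -7.9]
width: 0.015
FK theta 0.7102201543569069 [-5.66105049 -3.25695899 -7.54366581] [ 0.     0.     0.    -0.    -0.     0.001] 0.015337415463909473
d3 hatch 549 (np.float64(0.6736), np.int64(478), array([0.002, 0.132]))
d3 blade 284 (np.float64(0.6952), np.int64(103), array([0.01 , 0.125]))
```

Hatch is 0.67 (depth) to 0.71 (kinematics) against 0.69–0.70 for the pointer. One final look.

Run:
```python
from h import *
a=cv2.resize(load('s3')['pixels'][150:285,220:350],None,fx=3,fy=3,interpolation=2);b=cv2.resize(load('d3')['pixels'][150:310,225:380],(390,405),interpolation=2)
cv2.imwrite('pics/c3.png',np.hstack([a,b]))
```

```text
(no output)
```

View pics/c3.png

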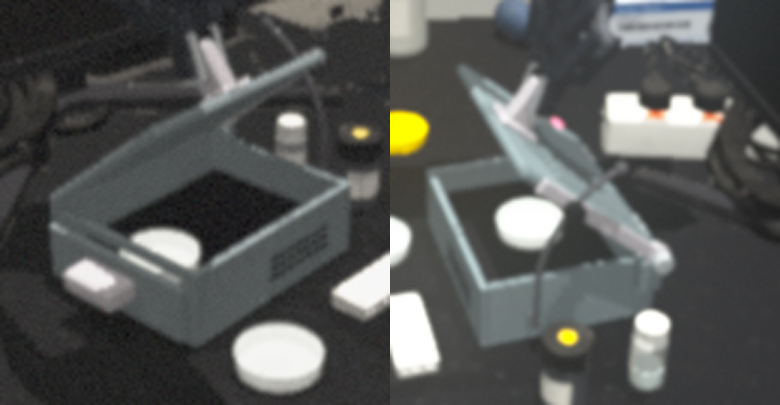

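The drawer front is flush at (120,250), the dish is inside, the hatch edge covers the blade in the scene view, and the bystanders are in place. I'm handing in.

```bash
python3 -c "
from rig import manip
print(manip.sign_off())"
```

```text
the job is handed in; nothing more can be done
None
```

I pushed the drawer home with shut fingers, then lifted the hatch by its grip to the pointer's angle. I handed the job in with the hatch still held, at about 9 s of the 54 s allowed; no verdict was reported.

- **Drawer:** it stopped at its home position with about 13 N against the stop. The last picture shows the front flush and the dish inside.
- **Hatch angle:** my two readings differ slightly, 0.67 rad from the camera depth and 0.71 rad from the arm's pose. The pointer reads 0.69–0.70 rad, so either way the hatch is within about 0.03 rad, against 0.087 allowed.
- **Hold:** the grip is closed on 15 mm with about 10 N measured at the wrist, and the arm's joints were still.
- **Surroundings:** the pointer reads the same as at the start. The things round the box looked undisturbed in the last pictures; I did not measure their positions again.

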